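# Clamp the nozzle rack with the cam-locked fence

### The arm

A 6-joint arm with a two-finger parallel gripper is mounted at the origin on the work surface. World frame = base frame: x ahead of the robot, y to its left, z up, the work surface at z = 0. Lengths are in m, angles in rad, forces in N, time in s.
With the tool pointing down it reaches from about 0.35 to 0.875 m from the base axis. Payload 15.5 kg.
Tool frame: the origin (TCP) lies on the centre line of the jaws, within the pads' length; the fingertips stand 14 mm ahead of it and the grasp point (between the pads) lies 5 mm behind it; x points along the fingers, y is the direction in which the jaws open and shut, and the axes are right-handed (so a half turn about x gives the same grasp; the last joint's range is limited). The gripper opens to 85 mm and grips with 20 to 120 N. Pads are 22 mm wide; open, the fingers measure 114 mm over their backs; the gripper's body (76 mm by 85 mm) begins 54 mm behind the grasp point. The pads swing forward as they close: fully open they stand 13 mm farther back than shut.
Start: joints at [-1.331, 0.494, 1.345, -0, 1.302, -0.096], TCP at [0.206, -0.59, 0.245] pointing down, gripper open.
Joint ranges: [-2.91, 2.91], [-0.82, 2.16], [0.22, 2.67], [-1.22, 4.37], [0.12, 2.79], [-3.08, 3.08]. Speed limits (rad/s): [1.89, 1.89, 2.57, 3.01, 3.01, 3.01].

### API

Orientations are given as a unit quaternion [x, y, z, w].
In Python, from plant import env gives the robot as it stands. The module is installed in compiled form; this text tells all that it offers.
- The arm moves only by the tool carry_out, never from a script. Its argument "commands" is a list that holds one entry, the list of rows, each a list of 7 numbers: the opening, from 0 (shut) to 1 (fully open), then the shift along the tool's x, y, z in mm, then the turn, a rotation vector about the tool's x, y, z in degrees. A call has 1 to 5 rows; each row is the pose to reach, as a shift and turn from the pose commanded when the call began, along the tool's axes at that moment; what a row does not reach only later rows make up. A row lasts 1/8 s, in which the tool goes at most 62.5 mm and 10.7 degrees, less where a joint would pass 70% of its speed; a pose out of reach is approached as far as the arm can. A call with a gripper value outside its range is refused whole. The fingers move at their own pace and stop on an object; "newtons" is the grip in N (left out, the last holds). Time passes only in rows, so rows that repeat a pose let the fingers close. It gives the time, the measured TCP pose, the force and the opening at its end, in the units of the state.
- env.get_state(): the state, without advancing time (a new reading comes with each control period).
- env.capture(name): name is "side" or "top"; returns (picture, depth): 420x560x3 uint8, red, green, blue; 420x560 float32, m along the optical axis (not along the pixel's ray), 0 where there is no reading.
- env.camera_info(name): a dict with "mtx" (3x3 intrinsics, pixels), "origin" and "rotation" of the camera in the world. Camera axes: x right, y down, z forward; pixel columns grow to the right and rows downward; lengths in m; the calibration is good to about 2 mm. A picture is of the moment at which its call begins. camera_info takes no time and is no camera call.
- env.close_job(): hands the job in, once; it reports no verdict.
The state is a dict: "time_s": time; "joints": joint angles; "joint_vel": joint speeds; "tau": joint torques, N m; "tool_pos": TCP position; "eef_rot": TCP orientation; "ft_force": force on the tool from outside, world axes, zero at the start; "torque": the same for the moment, N m; "finger_gap": finger opening in m.
Only numpy, scipy, OpenCV 4.12 (cv2) and the standard library are available. Lean on these libraries where they do the work, as an engineer would, in place of code of your own. Each camera call takes 0.05 s, during which the arm holds its last target.

### The job

Clamp the white rack of copper nozzles in the blue fixture: lift the red cam lever upright to free the sliding fence, slide the fence so that its rubber pad pushes the rack squarely home against the fixed stop, and, while still pressing it there firmly but gently (about 15 newtons), flip the lever fully down again so that the rack stays squeezed once you let go. Keep the rack upright on the bed, never crush it, and leave the other things on the bench where they are.

Things in the scene. Friction and masses are not known exactly. Their poses are not given: they have to be found in the camera images.
- fixture: Clamping fixture fixed to the bench: aluminium bed 110 (x) x 340 (y) mm, its flat top 24 mm above the bench; origin at the centre of its underside. Its y axis is the sliding direction: the fixed stop is at its -y end, the sliding fence at its +y end. The lying lever points to its -x side.
- stop: Fixed blue stop block 100 x 20 x 50 mm on the -y end of the bed; origin at bed height in the centre of the face that looks at the rack; that face looks along +y of the fixture.
- fence: Blue sliding fence 100 (x) x 66 (y) x 38 mm; slides along the fixture's y (1 to 3 N drag) while the lever is up, held fast while it is down. Origin at bed height in its middle, under the hinge. On its -y side a steel jaw 51 mm high on stiff screws, set out 0 to 20 mm (differs each time), and a springy rubber pad 80 mm wide, 8 to 44 mm above the bed, its free face so 53 to 73 mm from the origin.
- lever (a joint): Angle of the cam lever about an axis parallel to the fixture's y: 0 is fully down (locked, handle lying out to the fixture's -x side, rising 0.12 rad), about 1.45 stands straight up, 1.7 is its end; above about 1.0 the fence is free. The cam bites below about 0.8, needing up to some 10 N at the handle. It stays where it is left.
- lever_grip (a point): Point to grip on the red handle, 95 mm from the hinge, in the middle of the handle, which is 20 mm wide (along the fixture's y), 16 mm thick and ends 30 mm farther out. Axes are those of the lever body, which are the fixture's when the lever is at 0.
- lever_hinge (a point): Point on the lever's hinge axis, on the fence, 22 mm above the bed.
- rack: White plastic rack 90 (x) x 120 (y) x 40 mm with 12 upright copper nozzles reaching 76 mm, about 0.45 kg, loose on the bed between stop and fence; origin at the centre of its underside; at yaw like the fixture's it stands square.
- nozzle_a: Bystander: large copper nozzle, 42 mm dia, 72 mm high, standing on the bench in front of the fixture; origin under its centre.
- brush: Bystander: hand brush lying on the bench behind the fixture.
- oil_bottle: Bystander: yellow bottle 60 mm dia, 170 mm high.
- cup: Bystander: grey cup 80 mm dia, 90 mm high.
- mallet: Bystander: hammer lying on the bench.
- spanner: Bystander: wrench lying on the bench.
- paste_jar: Bystander: white jar 72 mm dia, 75 mm high, blue cap.
Things that resemble listed ones, but are neither listed nor needed, are in the scene too. Leave any purple or turquoise look-alike of the rack alone.

How it is judged:
On the way, in this order (a step that is already met when the one before it is completed fails the run):
1. the lever is lifted upright, freeing the fence (value of joint lever above 1.15 rad), for 0.1 s.
2. the fence presses the rack against the stop (contact force between fence and rack above 5 N and contact force between stop and rack above 2 N), for 0.2 s.
At the end, for the whole second after the job is handed in: The lever is fully down (within 0.2 rad), the rack stands square (0.05 rad) and upright on the bed with its end face against the stop (within 3 mm), at rest, and the locked fence still squeezes it with 5 to 25 N, at least 2 N of which reaches the stop (all of step 2 and value of joint lever below 0.2 rad and contact force between fence and rack below 25 N and angle between the y axis of rack and the y axis of fixture, either way round below 0.05 rad and y of rack in the frame of stop below 0.063 m and angle between rack's own z axis and vertical below 0.05 rad and linear speed of rack below 0.01 m/s); the robot touches nothing.
It fails at once if the rack is crushed (over 40 N between fence and rack) (contact force between fence and rack above 40 N).
It fails at once if the rack is tipped or lifted (angle between rack's own z axis and vertical above 0.25 rad or z of rack in the frame of fixture above 0.045 m).
It fails at once if a bystander is disturbed (moved more than 25 mm) (distance of any of nozzle_a, brush, oil_bottle, cup, mallet, spanner, paste_jar from where it was at the start of the episode above 0.025 m).
It also fails if it takes over 51 s, if anything falls off the work surface, if the arm or the gripper's body presses on something with over 40 N, if the wrist force passes 120 N, or if a joint passes its speed limit or range.

## Working session

There is one attempt and no reset: what is moved stays moved. The work goes in short steps, Python scripts to look and compute and a tool call to move; the robot and the scene stay as the last step left them, time stands still between calls to the robot, and variables do not carry over. Pictures are saved under pics/ and viewed, and the job is handed in when it is done.

Besides the shell and the picture viewer there is one more tool, called as name(argument=value, ...), one argument or row to a line, values as JSON. carry_out: Moves the arm, as the interface text tells. Its arguments: {"type":"object","properties":{"commands":{"type":"array"},"newtons":{"type":"number"}},"required":["commands"]}

```bash
mkdir -p pics; ls; python3 - <<'E'
from plant import env
import cv2,numpy as np
s=env.get_state();print(s)
for n in("side","top"):
    p,d=env.capture(n);i=env.camera_info(n);print(n,i)
    cv2.imwrite(f"pics/{n}0.png",p[...,::-1]);np.savez(f"pics/{n}0.npz",p=p,d=d,**{k:np.array(v) for k,v in i.items() if k in("mtx","origin","rotation")})
E
```

```text
pics
{'time_s': 0.0, 'joints': array([-1.33052197e+00,  4.94179072e-01,  1.34610084e+00,  2.35278953e-05,
        1.30252911e+00, -9.54867663e-02]), 'joint_vel': array([ 0.00069321, -0.00097093, -0.00145123,  0.00089458, -0.00029486,
       -0.00070933]), 'tau': array([-4.71018953e-03, -8.82181406e+01, -3.83869529e+01, -5.72095014e-04,
        1.01420932e-02, -5.98934457e-05]), 'tool_pos': array([ 0.20586753, -0.5897666 ,  0.24471307]), 'eef_rot': array([-0.69714279, -0.11857996,  0.697189  , -0.11772095]), 'ft_force': array([ 0.32721876, -0.19407617, -0.82417256]), 'torque': array([-0.00153102, -0.08063406,  0.01063596]), 'finger_gap': 0.08510050429183043}
side {'mtx': array([[485.53302779,   0.        , 284.54422919],
       [  0.        , 485.53302779, 214.88009687],
       [  0.        ,   0.        ,   1.        ]]), 'origin': array([0.53308383, 0.95435378, 0.70084487]), 'rotation': array([-0.00619751,  0.87885672, -0.47702444, -0.00448759])}
top {'mtx': array([[427.98242553,   0.        , 280.86198992],
       [  0.        , 427.98242553, 204.64892162],
       [  0.        ,   0.        ,   1.        ]]), 'origin': array([ 0.37873784, -0.02253143,  1.1022921 ]), 'rotation': array([-0.69473991,  0.71508652, -0.0481303 ,  0.06059046])}
```

View pics/side0.png

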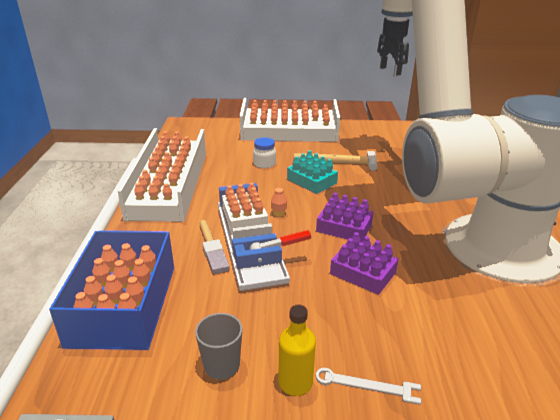

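View pics/top0.png

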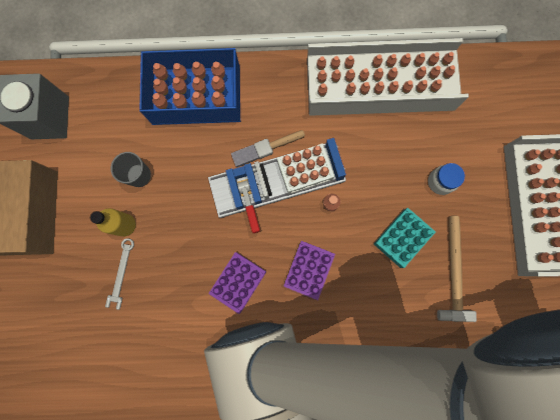

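The rack could be confused with several things in the top view: the purple racks (238,282) and (308,270), the turquoise rack (405,237), the big white trays (385,78) and (540,205), and the blue box (190,85). The rack I want is the small white one at (308,166), sitting on the aluminium bed between the blue stop (336,158) and the fence (243,187). The red lever ends at (254,225). Next I'll check this in a close crop.

```bash
cat >h.py <<'E'
import numpy as np,cv2
from scipy.spatial.transform import Rotation as R
def load(f):
    z=np.load(f);return z
def world(z):
    K=z['mtx'];d=z['d'];v,u=np.mgrid[:420,:560]
    c=np.stack([(u-K[0,2])/K[0,0]*d,(v-K[1,2])/K[1,1]*d,d],-1)
    return c@R.from_quat(z['rotation']).as_matrix().T+z['origin']
def proj(z,p):
    c=(np.atleast_2d(p)-z['origin'])@R.from_quat(z['rotation']).as_matrix()
    K=z['mtx'];return np.c_[c[:,0]/c[:,2]*K[0,0]+K[0,2],c[:,1]/c[:,2]*K[1,1]+K[1,2]]
def ray(z,uv,h):
    uv=np.atleast_2d(uv).astype(float);K=z['mtx']
    r=np.c_[(uv[:,0]-K[0,2])/K[0,0],(uv[:,1]-K[1,2])/K[1,1],np.ones(len(uv))]@R.from_quat(z['rotation']).as_matrix().T
    return z['origin']+r*((h-z['origin'][2])/r[:,2])[:,None]
def snap(tag,n):
    from plant import env
    p,d=env.capture(n);i=env.camera_info(n)
    cv2.imwrite(f"pics/{n}{tag}.png",p[...,::-1]);np.savez(f"pics/{n}{tag}.npz",p=p,d=d,**i)
def crop(n,tag,x0,y0,w,h,s):
    p=cv2.imread(f"pics/{n}{tag}.png")[y0:y0+h,x0:x0+w]
    cv2.imwrite(f"pics/{n}{tag}_c.png",cv2.resize(p,None,fx=s,fy=s,interpolation=cv2.INTER_CUBIC))
E
python3 - <<'E'
from h import *
crop("top","0",200,125,160,115,5);crop("side","0",205,170,120,125,4.8)
z=load("pics/top0.npz");w=world(z)
for u,v in [(336,158),(308,150),(243,187),(220,200),(225,208),(254,225),(249,210),(333,200),(300,300),(270,178)]:print(u,v,w[v,u].round(4))
E
```

```text
336 158 [ 0.6508 -0.1457  0.074 ]
308 150 [ 0.6664 -0.0762  0.0985]
243 187 [0.5891 0.0871 0.0541]
220 200 [0.5637 0.1504 0.0203]
225 208 [0.5419 0.137  0.0245]
254 225 [0.4907 0.0597 0.0746]
249 210 [0.5288 0.0719 0.0669]
333 200 [ 0.5464 -0.1337  0.072 ]
300 300 [ 0.3057 -0.0469 -0.0005]
270 178 [0.6161 0.0202 0.0261]
```

View pics/top0_c.png

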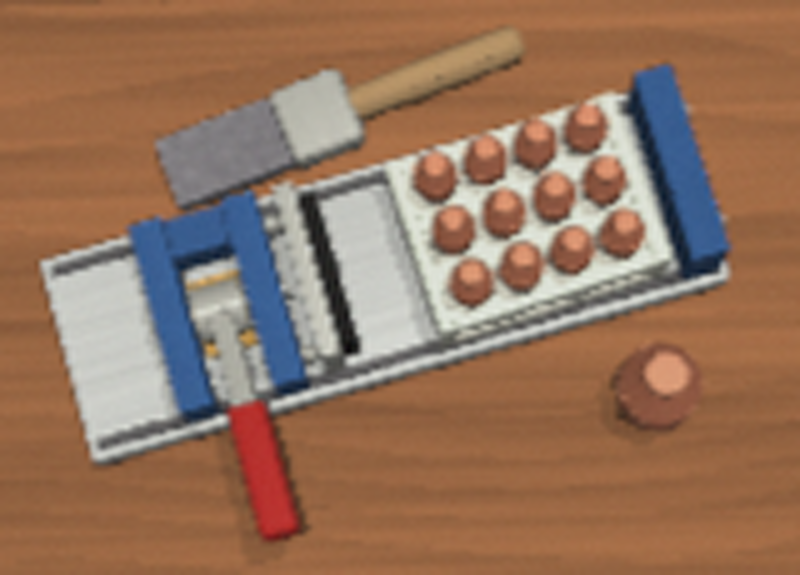

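View pics/side0_c.png

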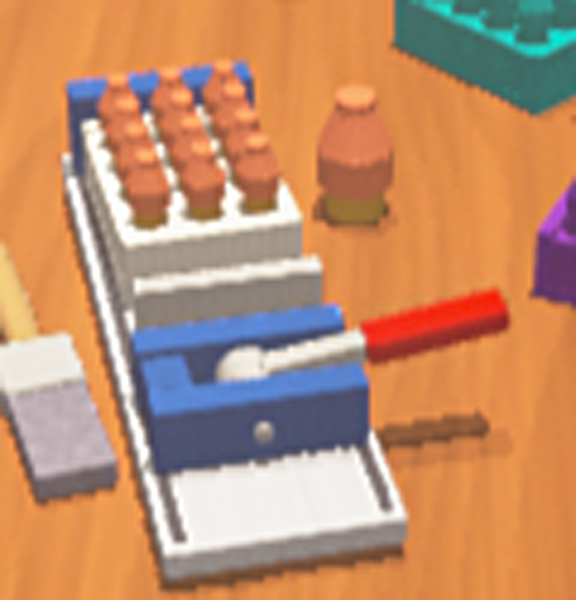

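The crops show the white rack with 12 nozzles on the bed and a gap to the black pad at crop (330,270). The fence hinge sits between the two blue cheeks, and the red handle points down to (280,530). The bed's corners are at crop (45,262), (95,460) and (727,275). Now to work out the frames.

```bash
cat >> h.py <<'E'
def masks(z):
    hsv=cv2.cvtColor(z['p'],cv2.COLOR_RGB2HSV);h,s,v=[hsv[...,i].astype(int) for i in range(3)]
    return dict(blue=(h>100)&(h<122)&(s>120)&(v>50),red=((h<5)|(h>176))&(s>190)&(v>90))
E
python3 - <<'E'
from h import *
z=load("pics/top0.npz");w=world(z);m=masks(z)
reg=np.zeros((420,560),bool);reg[125:240,200:360]=1
c=ray(z,np.array([[45,262],[95,460],[727,275]])/5+[200,125],.024);print("bed corners",c.round(4))
print("w,l",np.linalg.norm(c[0]-c[1]),np.linalg.norm(c[1]-c[2]))
y=(c[1]-c[2]);print("yaw from long edge",np.degrees(np.arctan2(-y[0],y[1])))
for n,zr,xr in[("stop",(.066,.085),(320,360)),("fence",(.054,.070),(220,270))]:
    k=m['blue']&reg&(w[...,2]>zr[0])&(w[...,2]<zr[1]);k[:,:xr[0]]=0;k[:,xr[1]:]=0
    P=w[k];r=cv2.minAreaRect(P[:,:2].astype(np.float32));print(n,len(P),P[:,2].mean(),r)
k=m['red']&reg;k=cv2.erode(k.astype(np.uint8),np.ones((2,2)))>0;P=w[k];q=P.mean(0);u,s,vt=np.linalg.svd(P-q);print("red",len(P),q,vt[0],np.ptp((P-q)@vt[0]),P[:,2].min(),P[:,2].max())
# side
zs=load("pics/side0.npz");ws=world(zs);ms=masks(zs);reg=np.zeros((420,560),bool);reg[170:295,205:325]=1
P=ws[ms['red']&reg];q=P.mean(0);u,s,vt=np.linalg.svd(P-q);print("red side",len(P),q,vt[0],np.ptp((P-q)@vt[0]))
k=ms['blue']&reg&(ws[...,2]>.055)&(ws[...,2]<.066);P=ws[k];P=P[P[:,1]>0];print("fence side",cv2.minAreaRect(P[:,:2].astype(np.float32)))
k=ms['blue']&reg&(ws[...,2]>.068)&(ws[...,2]<.080);P=ws[k];P=P[P[:,1]<-.05];print("stop side",cv2.minAreaRect(P[:,:2].astype(np.float32)))
E
```

```text
bed corners [[ 0.6232  0.1779  0.024 ]
 [ 0.5193  0.1526  0.024 ]
 [ 0.6052 -0.173   0.024 ]]
w,l 0.10695028429145048 0.33673739713282713
yaw from long edge 14.787140237736292
stop 310 0.07291927795991321 ((0.6527369022369385, -0.14444708824157715), (0.0962614119052887, 0.01984751969575882), 15.087958335876465)
fence 549 0.059505713215826796 ((0.5927518606185913, 0.08626861870288849), (0.0978366807103157, 0.06340223550796509), 15.015572547912598)
red 31 [0.51700614 0.06804992 0.06870647] [-0.9792468  -0.15326196  0.13261402] 0.061627903260256904 0.0644678459452841 0.07848543076277092
red side 171 [0.50543614 0.07753402 0.07498785] [0.03244794 0.81501937 0.57852447] 1.0939344351222995
fence side ((0.5925894975662231, 0.09302479028701782), (0.0968146100640297, 0.06586740911006927), 13.85236644744873)
stop side ((0.6524555087089539, -0.13883456587791443), (0.09482160210609436, 0.015895627439022064), 14.815185546875)
```

```bash
cat >> h.py <<'E'
def Ry(a):return np.array([[np.cos(a),-np.sin(a),0],[np.sin(a),np.cos(a),0],[0,0,1]])
def overlay(n,tag,yaw,hinge_xy,stopc_xy,lev,x0,y0,w,h,s,out):
    z=load(f"pics/{n}{tag}.npz");A=Ry(yaw);im=cv2.resize(cv2.imread(f"pics/{n}{tag}.png")[y0:y0+h,x0:x0+w],None,fx=s,fy=s,interpolation=cv2.INTER_CUBIC)
    def box(o,lo,hi,B=A,col=(0,255,0)):
        c=np.array([[x,y,zz] for zz in(lo[2],hi[2]) for x,y in((lo[0],lo[1]),(hi[0],lo[1]),(hi[0],hi[1]),(lo[0],hi[1]))])@B.T+o
        p=((proj(z,c)+.5-[x0,y0])*s).astype(int)
        for i in range(4):
            for a,b in((i,(i+1)%4),(i+4,(i+1)%4+4),(i,i+4)):cv2.line(im,tuple(map(int,p[a])),tuple(map(int,p[b])),col,1)
    H=np.r_[hinge_xy,.046];S=np.r_[stopc_xy,.024]
    box(H-[0,0,.022],[-.05,-.033,0],[.05,.033,.038])
    box(S,[-.05,-.01,0],[.05,.01,.05])
    box(S,[-.055,-.01,-.024],[.055,.33,0],col=(255,255,0))
    B=A@R.from_rotvec([0,lev+.12,0]).as_matrix()
    box(H,[-.125,-.01,-.008],[-.065,.01,.008],B,(0,255,255))
    cv2.imwrite(out,im)
E
python3 - <<'E'
from h import *
z=load("pics/top0.npz")
f=ray(z,np.array([[132,228],[187,415],[308,383],[250,195]])/5+[200,125],.062);print(f.round(4),f.mean(0))
s=ray(z,np.array([[634,80],[672,66],[727,255],[688,272]])/5+[200,125],.074);print(s.round(4),s.mean(0))
a=np.radians(14.9)
for n,c in(("top",(200,125,160,115,5)),("side",(205,170,120,125,4.8))):
    overlay(n,"0",a,f.mean(0)[:2],s.mean(0)[:2],0,*c,f"pics/{n}0_o.png")
E
```

```text
[[0.6305 0.1273 0.062 ]
 [0.5353 0.1008 0.062 ]
 [0.5494 0.0409 0.062 ]
 [0.6456 0.068  0.062 ]] [0.5902068 0.0842435 0.062    ]
[[ 0.695  -0.125   0.074 ]
 [ 0.7015 -0.1441  0.074 ]
 [ 0.6047 -0.1666  0.074 ]
 [ 0.5968 -0.1471  0.074 ]] [ 0.64950664 -0.14569595  0.074     ]
```

View pics/top0_o.png

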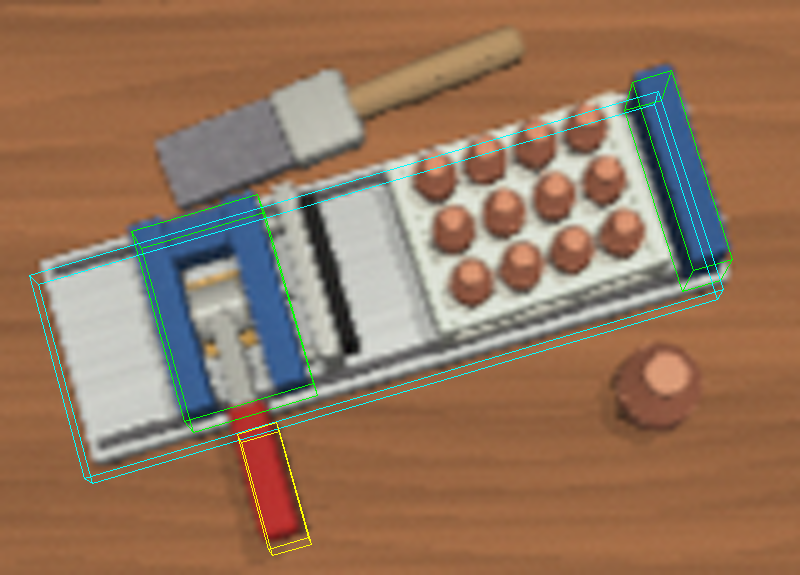

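View pics/side0_o.png

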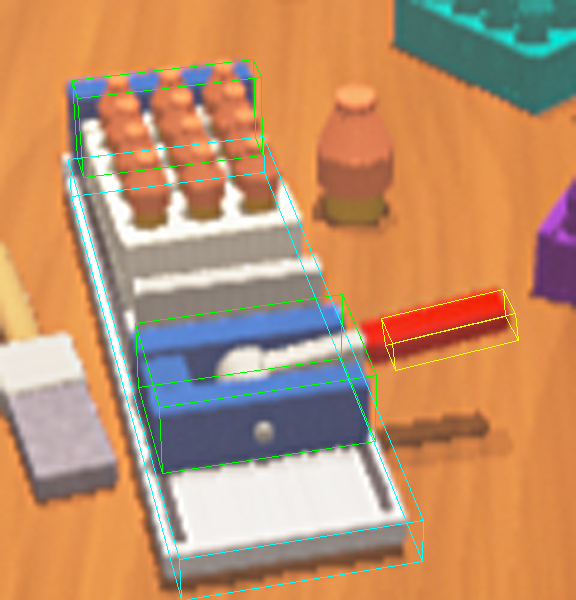

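```bash
python3 - <<'E'
from h import *
from scipy.optimize import least_squares
zt,zs=load("pics/top0.npz"),load("pics/side0.npz")
# (cam, crop px, part, local)
T=[((132,228),'f',(.05,.033,.062)),((187,415),'f',(-.05,.033,.062)),((308,383),'f',(-.05,-.033,.062)),((255,195),'f',(.05,-.033,.062)),
((634,80),'s',(.05,.0,.074)),((672,66),'s',(.05,-.02,.074)),((725,255),'s',(-.05,-.02,.074)),((688,272),'s',(-.05,0,.074)),
((45,262),'b',(.055,.17,.024)),((95,460),'b',(-.055,.17,.024)),((262,540),'h',(-.125,.01,.008)),((300,527),'h',(-.125,-.01,.008))]
S=[((370,377),'f',(-.05,.033,.062)),((155,408),'f',(.05,.033,.062)),((341,308),'f',(-.05,-.033,.062)),((135,333),'f',(.05,-.033,.062)),
((405,518),'b',(-.055,.17,.024)),((163,555),'b',(.055,.17,.024)),((70,82),'s',(.05,-.02+.02,.074)),((500,290),'h',(-.125,-.01,.008))]
B=R.from_rotvec([0,.12,0]).as_matrix()
def res(q,full=0):
    x,y,a,f,dsx,dsy,st=q;A=Ry(a);o=[]
    for z,L,sc,off in((zt,T,5,(200,125)),(zs,S,4.8,(205,170))):
        for px,k,l in L:
            l=np.array(l)
            if k=='h':l=B@l+[0,f,.046]
            elif k=='f':l=l+[0,f,0]
            elif k=='s':l=l+[0,st,0]
            p=proj(z,A@l+[x,y,0])[0]
            if z is zs:p=p+[dsx,dsy]
            o.append(p-((np.array(px)+.5)/sc-.5+off))
    o=np.array(o);return o if full else np.r_[o.ravel(),dsx/5,dsy/5]
r=least_squares(res,[.61,.01,.26,.08,0,0,-.15],loss='soft_l1');q=r.x;print(q.round(4),np.degrees(q[2]));print(res(q,1).round(1).tolist())
A=Ry(q[2]);H=A@[0,q[3],.046]+[q[0],q[1],0];print("hinge",H);print("stopface",A@[0,q[6],.024]+[q[0],q[1],0])
G=A@(B@[-.095,0,0])+H;print("grip",G)
s=__import__('plant').env.get_state();M=R.from_quat(s['eef_rot']).as_matrix();print(M.round(3))
E
```

```text
[ 0.6135  0.0024  0.2471  0.0856  0.148   0.6252 -0.142 ] 14.156256861688478
[[-0.6, -0.5], [-1.4, 0.2], [0.3, -0.7], [0.3, -1.0], [-0.4, -0.3], [-0.3, 0.4], [1.0, 0.4], [0.5, -0.8], [-0.7, -0.4], [-0.1, 0.7], [0.1, 0.9], [0.5, 1.3], [0.2, 0.8], [-0.4, 0.5], [-0.5, -1.8], [-0.9, -1.4], [0.6, -0.6], [0.1, -0.7], [1.1, 3.9], [-0.1, 1.1]]
hinge [0.59257801 0.08541352 0.046     ]
stopface [ 0.64825134 -0.13531384  0.024     ]
grip [0.50112537 0.06234673 0.05737266]
[[-0.     0.33  -0.944]
 [ 0.001 -0.944 -0.33 ]
 [-1.    -0.001 -0.   ]]
```

```bash
cat >> h.py <<'E'
YAW=np.radians(14.5)
def toolR(yaw=YAW):  # x down, y = -fixture y
    yf=np.array([-np.sin(yaw),np.cos(yaw),0]);x=np.array([0,0,-1.]);y=-yf
    return np.c_[x,y,np.cross(x,y)]
def move(p,M,tp,tM):
    return (M.T@(np.array(tp)-p)*1e3).round(1),np.degrees(R.from_matrix(M.T@tM).as_rotvec()).round(2)
def state():
    from plant import env
    s=env.get_state();M=R.from_quat(s['eef_rot']).as_matrix()
    return s,s['tool_pos'],M
E
python3 - <<'E'
from h import *
s,p,M=state()
print(move(p,M,[.5005,.0617,.15],toolR()))
E
```

```text
(array([  95.4, -517.9, -492.8]), array([ 4.74, -0.  ,  0.06]))
```

carry_out(
  commands=[
    [[1, 0, -60, -57, 0.5, 0, 0], [1, 5, -120, -114, 1, 0, 0], [1, 10, -180, -171, 1.5, 0, 0], [1, 15, -230, -219, 2, 0, 0], [1, 20, -280, -266, 2.5, 0, 0]],
  ],
  newtons=40,
)

```text
time_s: 0.72
tool_pos: [0.3348, -0.3039, 0.2302]
eef_rot: [0.7, 0.103, -0.7, 0.103]
ft_force: [0.4, -0.4, 0.8]
finger_gap: 0.085
```

```bash
python3 - <<'E'
from h import *
s,p,M=state();print(s['time_s'],p,s['joints'].round(2))
print(move(p,M,[.5005,.0617,.16],toolR()))
E
```

```text
0.725 [ 0.33481345 -0.30386248  0.23023941] [-0.87  0.27  1.77  0.    1.1   0.41]
(array([  70.3, -302.5, -263.7]), array([ 2.2 , -0.01, -0.  ]))
```

carry_out(
  commands=[
    [[1, 10, -45, -42, 0.5, 0, 0], [1, 20, -90, -84, 1, 0, 0], [1, 30, -140, -130, 1.5, 0, 0], [1, 35, -190, -170, 2, 0, 0], [1, 40, -230, -210, 2, 0, 0]],
  ],
)

```text
time_s: 1.35
tool_pos: [0.4686, -0.0248, 0.1903]
eef_rot: [-0.701, -0.091, 0.701, -0.091]
ft_force: [1.1, -1.9, 0.5]
finger_gap: 0.0854
```

carry_out(
  commands=[
    [[1, 0, 0, 0, 0, 0, 0], [1, 0, 0, 0, 0, 0, 0]],
  ],
)

```text
time_s: 1.6
tool_pos: [0.468, -0.0268, 0.1904]
eef_rot: [-0.701, -0.091, 0.701, -0.091]
ft_force: [-0.3, -0.4, -0.0]
finger_gap: 0.0853
```

```bash
python3 - <<'E'
from h import *
s,p,M=state();print(s['time_s'],p,s['joints'].round(2))
print(move(p,M,[.5005,.0617,.14],toolR()))
E
```

```text
1.6 [ 0.46797408 -0.02682566  0.19039286] [-0.18  0.35  1.79 -0.    1.01  1.13]
(array([ 50.4, -77.3, -54.1]), array([0.3 , 0.04, 0.01]))
```

carry_out(
  commands=[
    [[1, 10, -30, -20, 0.3, 0, 0], [1, 25, -55, -40, 0.3, 0, 0], [1, 50, -77.3, -54, 0.3, 0, 0], [1, 50, -77.3, -54, 0.3, 0, 0], [1, 50, -77.3, -54, 0.3, 0, 0]],
  ],
)

```text
time_s: 2.22
tool_pos: [0.5007, 0.0603, 0.141]
eef_rot: [-0.702, -0.088, 0.702, -0.088]
ft_force: [-0.6, 0.4, -0.4]
finger_gap: 0.0856
```

```bash
python3 - <<'E'
from h import *
s,p,M=state();print(s['time_s'],p,s['joints'].round(2))
snap("1","top");snap("1","side")
crop("top","1",200,125,160,115,5);crop("side","1",205,100,150,160,3.7)
E
```

```text
2.225 [0.50068834 0.06027396 0.14095903] [ 0.    0.47  1.76 -0.    0.92  1.32]
```

View pics/side1_c.png

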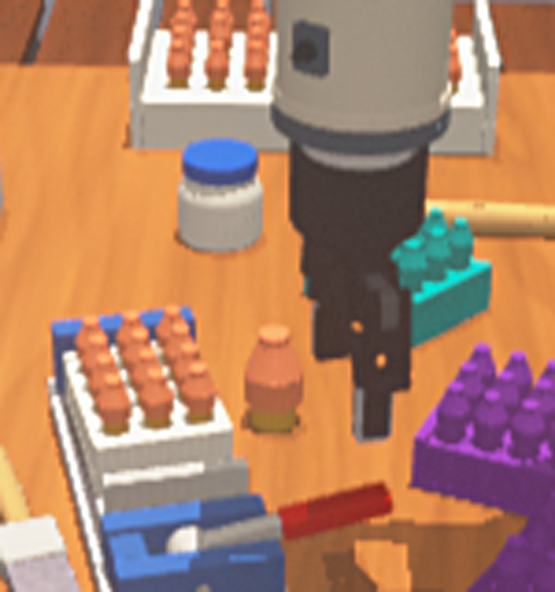

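View pics/top1_c.png

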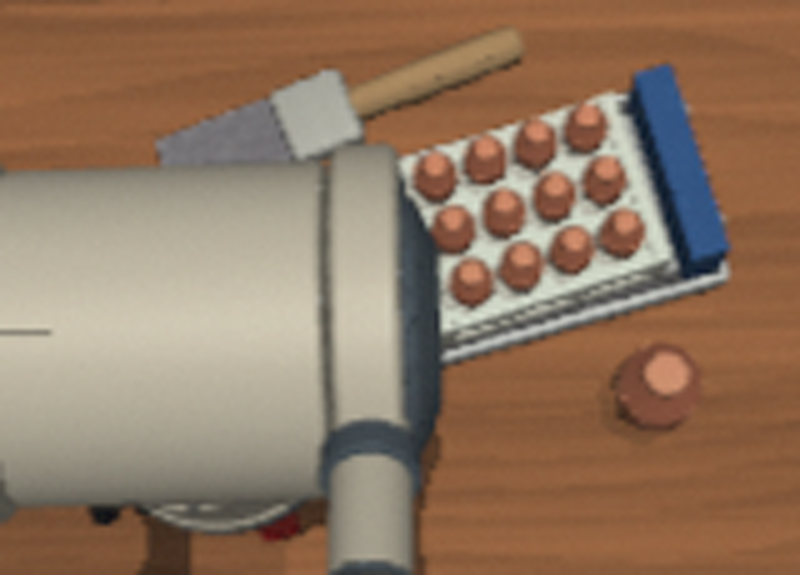

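```bash
python3 - <<'E'
from h import *
z=load("pics/side1.npz");A=Ry(YAW)
yf=A[:,1];t=np.array([.5007,.0603,.141])
pts={"G":[.5005,.0617,.0574],"tipNear":t+yf*.045+[0,0,-.003],"handletip":A@R.from_rotvec([0,.12,0]).as_matrix()@[-.125,0,0]+[.5925,.0855,.046]}
for k,p in pts.items():print(k,((proj(z,p)[0]+.5-[205,100])*3.7).round())
# tool-axis rows for descent
s,p,M=state();print(move(p,M,[.501,.062,.053],toolR()))
E
```

```text
G [345. 515.]
tipNear [369. 443.]
handletip [390. 504.]
(array([88.3, -1.6, -0.4]), array([-0.15, -0.05, -0.02]))
```

The projection matches the picture: the near fingertip is at (369,440), the handle tip at (388,500) and the grip point at about (345,512). Next I lower and grip.

carry_out(
  commands=[
    [[1, 30, -1, 0, 0, 0, 0], [1, 60, -1.5, 0, 0, 0, 0], [1, 88, -1.5, 0, 0, 0, 0], [1, 88, -1.5, 0, 0, 0, 0], [0.5, 88, -1.5, 0, 0, 0, 0]],
  ],
  newtons=40,
)

```text
time_s: 2.95
tool_pos: [0.501, 0.0627, 0.0537]
eef_rot: [0.702, 0.089, -0.701, 0.089]
ft_force: [-0.1, -0.4, -0.6]
finger_gap: 0.0697
```

carry_out(
  commands=[
    [[0, 0, 0, 0, 0, 0, 0], [0, 0, 0, 0, 0, 0, 0], [0, 0, 0, 0, 0, 0, 0], [0, 0, 0, 0, 0, 0, 0]],
  ],
)

```text
time_s: 3.45
tool_pos: [0.5002, 0.0642, 0.0529]
eef_rot: [0.702, 0.089, -0.701, 0.088]
ft_force: [-2.5, 16.1, 4.9]
finger_gap: 0.0198
```

```bash
python3 - <<'E'
from h import *
s,p,M=state();print(s['time_s'],p,s['ft_force'],s['finger_gap'])
snap("2","side");crop("side","2",205,120,150,160,3.7)
E
```

```text
3.45 [0.50021177 0.06417531 0.05294421] [-2.46698601 16.12629645  4.8972033 ] 0.019781550253952944
```

View pics/side2_c.png

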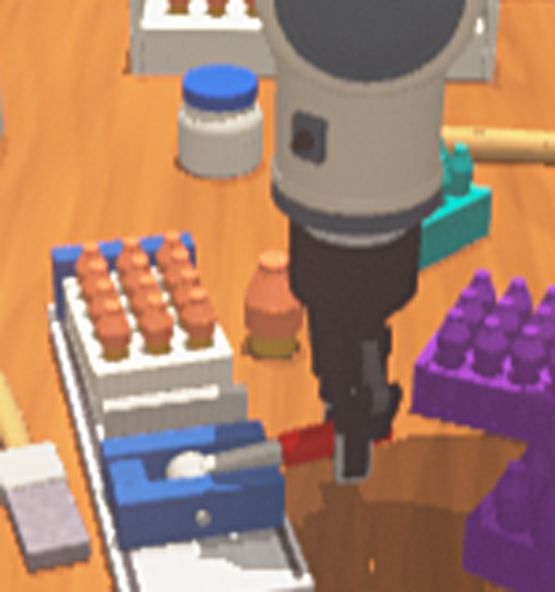

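Gripped with a 19.8 mm gap. The handle sits about 2 mm to +y of the commanded line, so I'll relieve that as I start the lifting arc.

carry_out(
  commands=[
    [[0, 0, -1.8, 0, 0, 0, 0], [0, -8, -1.8, -1.5, 0, 0, 0], [0, -17, -1.8, -3.5, 0, 0, 0], [0, -26, -1.8, -7, 0, 0, 0], [0, -34, -1.8, -11, 0, 0, 0]],
  ],
)

```text
time_s: 4.12
tool_pos: [0.5106, 0.0675, 0.0871]
eef_rot: [-0.701, -0.089, 0.702, -0.089]
ft_force: [0.1, -0.0, -9.5]
finger_gap: 0.0197
```

Forces are fine (9.5 N down from the cam), so I continue along the arc.

carry_out(
  commands=[
    [[0, -8, 0, -5, 0, 0, 0], [0, -15.6, 0, -10.7, 0, 0, 0], [0, -22.5, 0, -17, 0, 0, 0], [0, -29, 0, -24, 0, 0, 0], [0, -34, 0, -32, 0, 0, 0]],
  ],
)

```text
time_s: 4.75
tool_pos: [0.5414, 0.0757, 0.121]
eef_rot: [-0.701, -0.089, 0.702, -0.089]
ft_force: [-5.7, -3.1, -2.4]
finger_gap: 0.0193
```

```bash
python3 - <<'E'
from h import *
s,p,M=state();print(s['time_s'],p,s['ft_force'],s['torque'],s['finger_gap'])
print((Ry(YAW).T@s['ft_force']).round(1),(Ry(YAW).T@(p-[.5002,.0642,.0529])*1e3).round(1))
E
```

```text
4.75 [0.54137505 0.0756819  0.12096924] [-5.71694282 -3.14969945 -2.35178099] [-0.58201134  1.31068813  0.00564724] 0.01928877624454074
[-6.3 -1.6 -2.4] [42.7  0.8 68.1]
```

carry_out(
  commands=[
    [[0, -5, 0, -10, 0, 0, 0], [0, -9, 0, -20, 0, 0, 0], [0, -12, 0, -30, 0, 0, 0], [0, -14.5, 0, -40, 0, 0, 0], [0, -15.5, 0, -51, 0, 0, 0]],
  ],
)

```text
time_s: 5.38
tool_pos: [0.5909, 0.0885, 0.1363]
eef_rot: [-0.701, -0.089, 0.702, -0.089]
ft_force: [-5.7, -2.3, -3.8]
finger_gap: 0.0195
```

```bash
python3 - <<'E'
from h import *
s,p,M=state();print(s['time_s'],p,s['torque'],s['finger_gap'])
print((Ry(YAW).T@s['ft_force']).round(1),(Ry(YAW).T@(p-[.5002,.0642,.0529])*1e3).round(1))
snap("3","side");crop("side","3",175,80,150,160,3.7)
snap("3","top");crop("top","3",200,125,160,115,5)
E
```

```text
5.375 [0.59094357 0.08853768 0.13633272] [-0.43188856  1.22468276  0.03411355] 0.01947084345981044
[-6.1 -0.8 -3.8] [93.9  0.8 83.4]
```

View pics/side3_c.png

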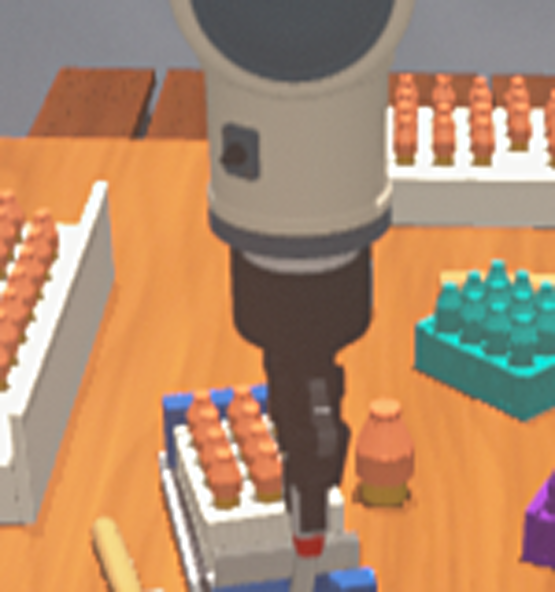

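```bash
python3 - <<'E'
from h import *
z=load("pics/top0.npz");A=Ry(YAW)
f=lambda uv,h:(ray(z,(np.array(uv)+.5)/5-.5+[200,125],h)-[.6135,.0024,0])@A
print("pad",f([[318,193],[357,350]],.068)*1e3);print("rack +y edge",f([[390,165],[440,335]],.064)*1e3)
print("stop face top",f([[634,85],[688,272]],.074)*1e3);print("rack -y edge",f([[612,93],[676,268]],.064)*1e3)
E
```

```text
pad [[ 38.54800577  23.26578405  68.        ]
 [-43.12596684  26.3103374   68.        ]]
rack +y edge [[ 43.29584708 -15.22510464  64.        ]
 [-46.6384492  -15.10316743  64.        ]]
stop face top [[  45.77752711 -142.32451601   74.        ]
 [ -52.35300998 -139.91830898   74.        ]]
rack -y edge [[  47.63293159 -132.27397198   64.        ]
 [ -46.99799017 -136.53208229   64.        ]]
```

The pad-to-rack gap is about 39 mm and the rack-to-stop gap about 6 mm, so contact should come near 40 mm and seating near 46 mm. I'll slide 30 mm first.

carry_out(
  commands=[
    [[0, 0, 4, 0, 0, 0, 0], [0, 0, 10, 0, 0, 0, 0], [0, 0, 17, 0, 0, 0, 0], [0, 0, 24, 0, 0, 0, 0], [0, 0, 30, 0, 0, 0, 0]],
  ],
)

```text
time_s: 6.1
tool_pos: [0.5991, 0.0586, 0.1363]
eef_rot: [0.702, 0.089, -0.701, 0.089]
ft_force: [2.7, 3.2, -1.2]
finger_gap: 0.0199
```

```bash
cat > st.py <<'E'
from h import *
s,p,M=state();print(s['time_s'],p,s['finger_gap'],"F fix",(Ry(YAW).T@s['ft_force']).round(1),"d fix",(Ry(YAW).T@(p-[.5002,.0642,.0529])*1e3).round(1))
E
python3 st.py
```

```text
6.1 [0.59909105 0.05864049 0.1363457 ] 0.019868105808226857 F fix [ 3.4  2.4 -1.2] d fix [ 94.3 -30.1  83.4]
```

carry_out(
  commands=[
    [[0, 0, 2, 0, 0, 0, 0], [0, 0, 4, 0, 0, 0, 0], [0, 0, 6, 0, 0, 0, 0], [0, 0, 8, 0, 0, 0, 0], [0, 0, 10, 0, 0, 0, 0]],
  ],
)

```text
time_s: 6.72
tool_pos: [0.6013, 0.0499, 0.1363]
eef_rot: [0.702, 0.089, -0.701, 0.089]
ft_force: [3.7, 5.0, 2.3]
finger_gap: 0.0194
```

carry_out(
  commands=[
    [[0, 0, 1, 0, 0, 0, 0], [0, 0, 2, 0, 0, 0, 0], [0, 0, 3, 0, 0, 0, 0], [0, 0, 3, 0, 0, 0, 0]],
  ],
)

```text
time_s: 7.22
tool_pos: [0.602, 0.0469, 0.1363]
eef_rot: [0.702, 0.089, -0.701, 0.089]
ft_force: [4.1, 4.5, 2.5]
finger_gap: 0.0195
```

```bash
python3 st.py
```

```text
7.225 [0.60204191 0.04689812 0.13632105] 0.019468508859316093 F fix [5.1 3.3 2.5] d fix [ 94.3 -42.2  83.4]
```

carry_out(
  commands=[
    [[0, 0, 1, 0, 0, 0, 0], [0, 0, 2, 0, 0, 0, 0], [0, 0, 2, 0, 0, 0, 0]],
  ],
)

```text
time_s: 7.6
tool_pos: [0.6025, 0.045, 0.1363]
eef_rot: [0.702, 0.089, -0.701, 0.089]
ft_force: [3.8, 4.2, 1.7]
finger_gap: 0.0192
```

carry_out(
  commands=[
    [[0, 0, 1, 0, 0, 0, 0], [0, 0, 2, 0, 0, 0, 0], [0, 0, 2, 0, 0, 0, 0]],
  ],
)

```text
time_s: 7.98
tool_pos: [0.603, 0.043, 0.1363]
eef_rot: [0.702, 0.089, -0.701, 0.089]
ft_force: [3.9, 4.1, 3.2]
finger_gap: 0.0192
```

```bash
python3 st.py;python3 - <<'E'
from h import *
snap("4","top");crop("top","4",200,125,160,115,5)
E
```

```text
7.975 [0.60304444 0.04304246 0.13630286] 0.01924284420686121 F fix [4.8 3.  3.2] d fix [ 94.3 -46.2  83.4]
```

View pics/top4_c.png

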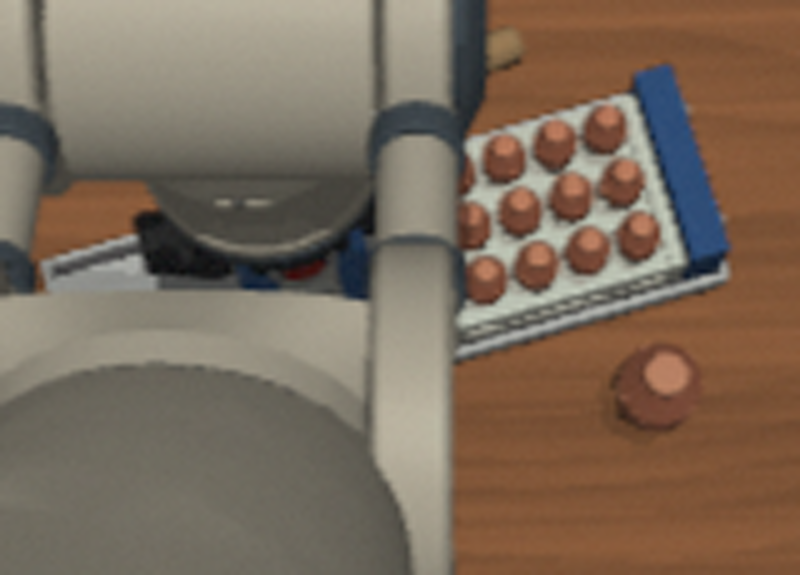

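The rack has moved about 8 mm (its nozzles shifted about 18 px) and its edge is almost at the stop at (660,180). I continue in small steps until the force rises.

carry_out(
  commands=[
    [[0, 0, 0.5, 0, 0, 0, 0], [0, 0, 1, 0, 0, 0, 0], [0, 0, 1, 0, 0, 0, 0]],
  ],
)

```text
time_s: 8.4
tool_pos: [0.6033, 0.0422, 0.1363]
eef_rot: [0.702, 0.089, -0.701, 0.089]
ft_force: [4.3, 5.5, 2.1]
finger_gap: 0.0197
```

carry_out(
  commands=[
    [[0, 0, 0.5, 0, 0, 0, 0], [0, 0, 1, 0, 0, 0, 0], [0, 0, 1, 0, 0, 0, 0]],
  ],
)

```text
time_s: 8.78
tool_pos: [0.6035, 0.0413, 0.1363]
eef_rot: [0.702, 0.089, -0.701, 0.089]
ft_force: [3.1, 6.1, 1.9]
finger_gap: 0.0196
```

```bash
python3 st.py
```

```text
8.775 [0.60346901 0.04134131 0.13629447] 0.019647775052881507 F fix [4.6 5.1 1.9] d fix [ 94.3 -48.   83.4]
```

carry_out(
  commands=[
    [[0, 0, 0.5, 0, 0, 0, 0], [0, 0, 1, 0, 0, 0, 0], [0, 0, 1, 0, 0, 0, 0]],
  ],
)

```text
time_s: 9.15
tool_pos: [0.6036, 0.0408, 0.1363]
eef_rot: [0.702, 0.089, -0.701, 0.089]
ft_force: [3.3, 9.7, 3.3]
finger_gap: 0.0197
```

carry_out(
  commands=[
    [[0, 0, 0.5, 0, 0, 0, 0], [0, 0, 1, 0, 0, 0, 0], [0, 0, 1, 0, 0, 0, 0]],
  ],
)

```text
time_s: 9.52
tool_pos: [0.6037, 0.0402, 0.1363]
eef_rot: [0.702, 0.09, -0.701, 0.088]
ft_force: [1.9, 13.7, 4.1]
finger_gap: 0.0194
```

```bash
python3 st.py
```

```text
9.525 [0.60367576 0.04023578 0.13628691] 0.019422221868399488 F fix [ 5.3 12.8  4.1] d fix [ 94.2 -49.1  83.4]
```

carry_out(
  commands=[
    [[0, 0, 0.5, 0, 0, 0, 0], [0, 0, 0.9, 0, 0, 0, 0], [0, 0, 0.9, 0, 0, 0, 0], [0, 0, 0.9, 0, 0, 0, 0]],
  ],
)

```text
time_s: 10.02
tool_pos: [0.6038, 0.0397, 0.1363]
eef_rot: [0.702, 0.09, -0.701, 0.088]
ft_force: [1.2, 16.9, 3.5]
finger_gap: 0.0193
```

```bash
python3 st.py; python3 - <<'E'
from h import *
s,p,M=state();print(move(p,M,p,toolR()))
snap("5","side");crop("side","5",175,80,150,160,3.7)
E
```

```text
10.025 [0.60380746 0.03974042 0.13630325] 0.01929048743928342 F fix [ 5.4 16.1  3.5] d fix [ 94.2 -49.6  83.4]
(array([0., 0., 0.]), array([-0.04, -0.03,  0.13]))
```

View pics/side5_c.png

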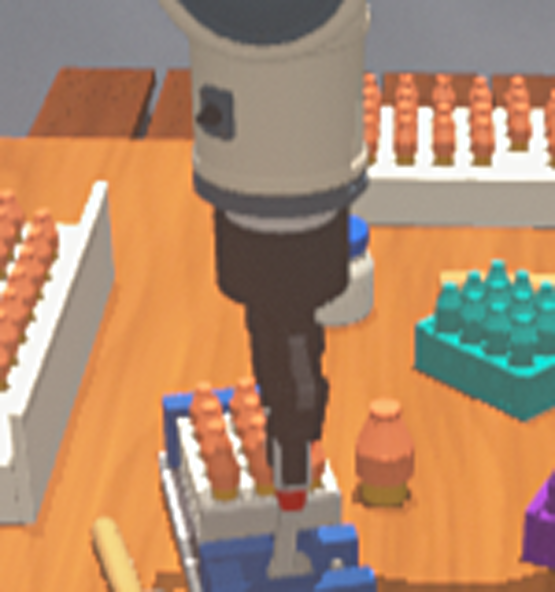

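carry_out(
  commands=[
    [[0, 0.2, 0, 6.5, 0, 0, 0], [0, 1.4, 0, 16, 0, 0, 0], [0, 3.4, 0, 25.4, 0, 0, 0], [0, 3.4, 0, 25.4, 0, 0, 0]],
  ],
)

```text
time_s: 10.58
tool_pos: [0.5778, 0.033, 0.1322]
eef_rot: [-0.701, -0.09, 0.702, -0.088]
ft_force: [-1.2, 14.3, -2.4]
finger_gap: 0.0195
```

```bash
python3 st.py
```

```text
10.575 [0.57775981 0.03298543 0.13216849] 0.019506220574370944 F fix [ 2.4 14.2 -2.4] d fix [ 67.3 -49.6  79.3]
```

carry_out(
  commands=[
    [[0, 0, 0.2, 0, 0, 0, 0], [0, 3, 0.2, 9, 0, 0, 0], [0, 6.8, 0.2, 17.7, 0, 0, 0], [0, 11.6, 0.2, 25.9, 0, 0, 0], [0, 17.1, 0.2, 33.7, 0, 0, 0]],
  ],
)

```text
time_s: 11.2
tool_pos: [0.5461, 0.0246, 0.1155]
eef_rot: [-0.701, -0.09, 0.702, -0.088]
ft_force: [2.6, 19.4, 0.2]
finger_gap: 0.0192
```

```bash
python3 st.py
```

```text
11.2 [0.54612431 0.02455124 0.11550952] 0.019224121824145377 F fix [ 7.4 18.1  0.2] d fix [ 34.5 -49.9  62.6]
```

carry_out(
  commands=[
    [[0, 9.6, 0, 10.4, 0, 0, 0], [0, 20.8, 0, 19.3, 0, 0, 0], [0, 33.1, 0, 26.4, 0, 0, 0], [0, 46.3, 0, 31.7, 0, 0, 0], [0, 55.5, 0, 34, 0, 0, 0]],
  ],
)

```text
time_s: 11.82
tool_pos: [0.5122, 0.0158, 0.0596]
eef_rot: [-0.701, -0.09, 0.702, -0.088]
ft_force: [-4.0, 18.4, 6.5]
finger_gap: 0.0193
```

```bash
python3 st.py
```

```text
11.825 [0.51221031 0.01581933 0.05962449] 0.019319241648739754 F fix [ 0.7 18.8  6.5] d fix [ -0.5 -49.8   6.7]
```

carry_out(
  commands=[
    [[0, 3.5, 0, 0.3, 0, 0, 0], [0, 7, 0, 0.6, 0, 0, 0], [0, 8, 0, 0.7, 0, 0, 0], [0, 8, 0, 0.7, 0, 0, 0]],
  ],
)

```text
time_s: 12.32
tool_pos: [0.511, 0.0154, 0.0518]
eef_rot: [-0.7, -0.09, 0.703, -0.088]
ft_force: [-6.2, 13.5, 5.7]
finger_gap: 0.0195
```

```bash
python3 st.py
```

```text
12.325 [0.51104439 0.01539885 0.05184955] 0.019478288631704796 F fix [-2.6 14.6  5.7] d fix [ -1.7 -50.   -1.1]
```

carry_out(
  commands=[
    [[0, 1, -0.8, 0, 0, 0, 0], [0, 1.5, -1.6, 0, 0, 0, 0], [0, 1.5, -1.6, 0, 0, 0, 0]],
  ],
)

```text
time_s: 12.7
tool_pos: [0.511, 0.0158, 0.0512]
eef_rot: [-0.7, -0.089, 0.703, -0.089]
ft_force: [-11.6, -3.8, 26.6]
finger_gap: 0.0192
```

```bash
python3 st.py
```

```text
12.7 [0.51095627 0.0157864  0.05124999] 0.019227941801393415 F fix [-12.2  -0.8  26.6] d fix [ -1.7 -49.6  -1.7]
```

The lever is on its end stop: the force jumped to 27 N with almost no motion. I'll unload, open and back off upward.

carry_out(
  commands=[
    [[0, -2, 0, 1, 0, 0, 0], [0, -2, 0, 1, 0, 0, 0], [0.4, -2, 0, 1, 0, 0, 0], [0.8, -2, 0, 1, 0, 0, 0], [0.8, -2, 0, 1, 0, 0, 0]],
  ],
)

```text
time_s: 13.32
tool_pos: [0.5118, 0.0157, 0.0525]
eef_rot: [-0.701, -0.089, 0.702, -0.089]
ft_force: [0.3, -0.0, -0.3]
finger_gap: 0.0677
```

carry_out(
  commands=[
    [[0.9, 0, 0, 0, 0, 0, 0], [0.9, 0, 0, 0, 0, 0, 0], [0.9, -25, 0, 0, 0, 0, 0], [0.9, -60, 0, 0, 0, 0, 0], [0.9, -110, 0, 0, 0, 0, 0]],
  ],
)

```text
time_s: 13.95
tool_pos: [0.5111, 0.0158, 0.163]
eef_rot: [-0.701, -0.089, 0.702, -0.089]
ft_force: [0.8, -0.8, -0.1]
finger_gap: 0.0765
```

carry_out(
  commands=[
    [[0.9, -20, 30, 40, 0, 0, 0], [0.9, -40, 60, 80, 0, 0, 0], [0.9, -40, 100, 120, 0, 0, 0], [0.9, -40, 150, 120, 0, 0, 0], [0.9, -40, 200, 120, 0, 0, 0]],
  ],
)

```text
time_s: 14.58
tool_pos: [0.4453, -0.2095, 0.2029]
eef_rot: [0.702, 0.089, -0.701, 0.089]
ft_force: [1.2, 0.3, -0.3]
finger_gap: 0.0769
```

```bash
python3 st.py; python3 - <<'E'
from h import *
snap("6","top");crop("top","6",200,125,160,115,5);snap("6","side");crop("side","6",205,170,120,125,4.8)
E
```

```text
14.575 [ 0.44531669 -0.20952759  0.20294684] 0.07686861270974789 F fix [ 1.2 -0.  -0.3] d fix [-121.7 -251.3  150. ]
```

View pics/top6_c.png

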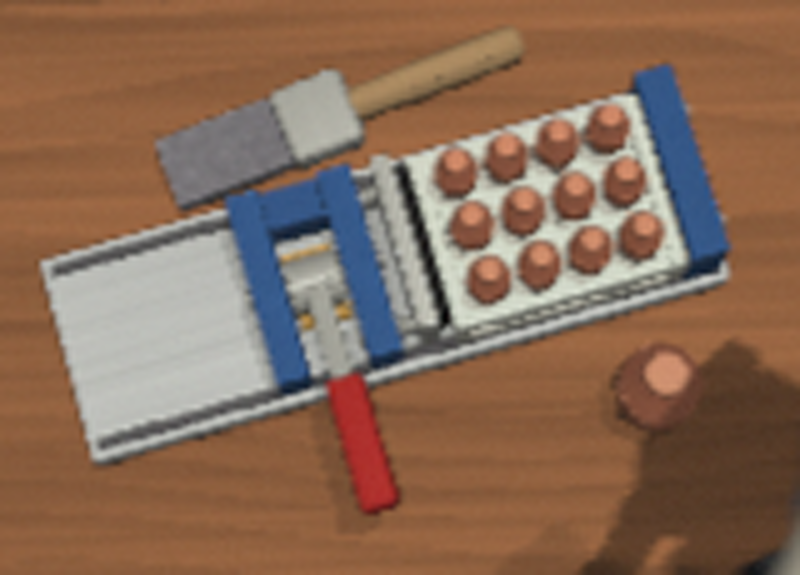

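View pics/side6_c.png

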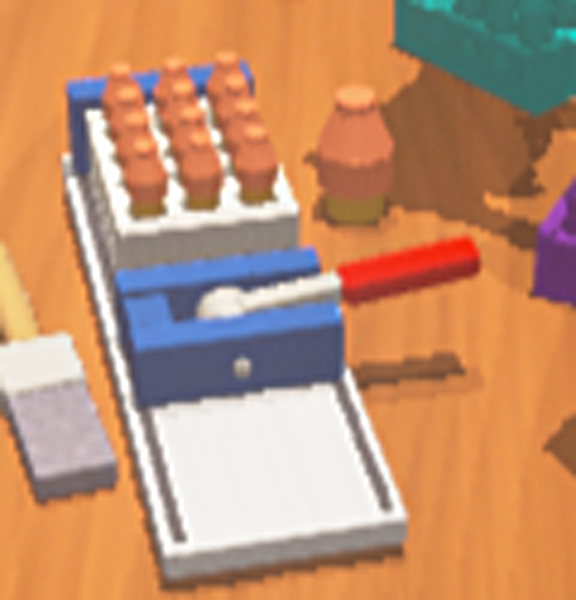

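```bash
python3 - <<'E'
from h import *
z=load("pics/top6.npz");A=Ry(YAW)
f=lambda uv,h:((ray(z,(np.array(uv)+.5)/5-.5+[200,125],h)-[.6135,.0024,0])@A*1e3).round(1)
print("rack +y edge",f([[403,160],[452,330]],.064));print("stop",f([[634,85],[688,272]],.074))
print("nozzle cols",f([[608,120],[624,174],[641,228]],.1),f([[456,163],[472,216],[488,270]],.1))
print("rack rows",f([[456,163],[608,120]],.1),f([[488,270],[641,228]],.1))
E
python3 - <<'E'
import cv2
p=cv2.imread("pics/top6.png")[135:190,275:355];cv2.imwrite("pics/top6_d.png",cv2.resize(p,None,fx=10,fy=10,interpolation=cv2.INTER_CUBIC))
E
```

```text
rack +y edge [[ 43.9 -22.2  64. ]
 [-45.9 -21.5  64. ]]
stop [[  45.8 -142.3   74. ]
 [ -52.4 -139.9   74. ]]
nozzle cols [[  25.5 -120.7  100. ]
 [  -2.3 -120.3  100. ]
 [ -30.1 -120.3  100. ]] [[ 25.7 -44.3 100. ]
 [ -1.6 -44.3 100. ]
 [-29.2 -44.2 100. ]]
rack rows [[  25.7  -44.3  100. ]
 [  25.5 -120.7  100. ]] [[ -29.2  -44.2  100. ]
 [ -30.1 -120.3  100. ]]
```

View pics/top6_d.png

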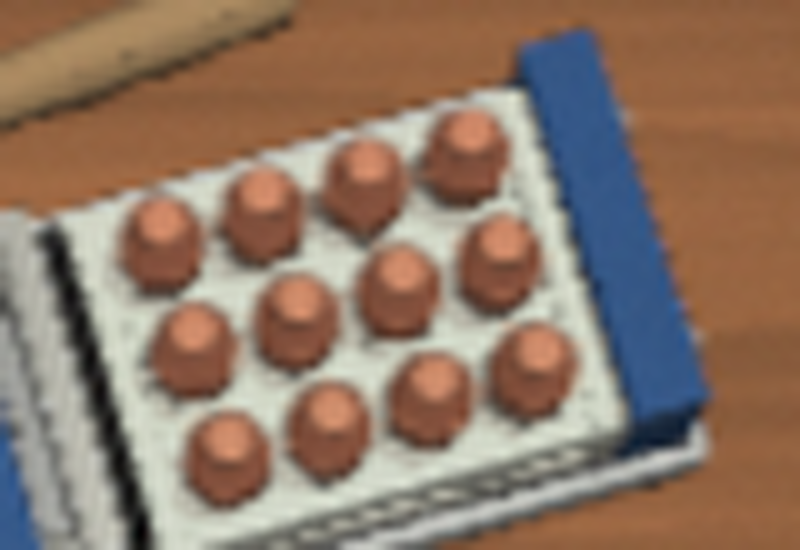

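View pics/top6.png

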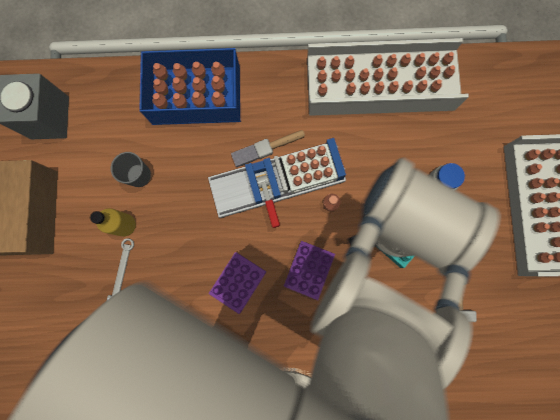

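The rack is square to within 0.01 rad. It spans 119–120 mm from the stop face to its far edge, so it is seated, and no gap shows at crop (570,230). The gripper is clear, so I hand in.

```bash
python3 - <<'E'
from plant import env
print(env.get_state()['joint_vel'].round(3));print(env.close_job())
E
```

```text
[ 0.058 -0.026  0.075  0.015 -0.003  0.059]
the job is handed in; nothing more can be done
None
```

I clamped the rack and handed the job in at about 14.7 s; no verdict was reported. I lifted the lever upright and slid the fence about 50 mm until the rack seated against the stop. I then flipped the lever down to its end stop while still pressing, let go and backed clear.

**Last checks**
- **Squareness and seating:** the camera shows the rack square within about 0.01 rad. Its far edge is about 120 mm from the stop face, which matches the rack's length, so it is seated.
- **Lever:** it lies at the same slope as at the start, and the force jumped to about 27 N with almost no motion at the end stop.
- **Bystanders:** those visible in the last pictures (brush, nozzle, bottle, cup, spanner) are where they were. The arm partly hid the mallet and the jar in the last top view, but my path did not go near them.

**What I could not confirm**
- **Final squeeze:** I could not measure it after letting go. I estimate 12–16 N from the wrist force just before the fence locked (14–16 N, including about 2.4 N of fence drag). The wrist reading rose to about 18–19 N as the lever locked, partly from the arm pressing on the already held handle, so the estimate is uncertain by a few newtons.
- **Camera agreement:** the two cameras disagreed by up to about 6 mm along y in the first measurement; a joint fit of both resolved this.

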